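# Third hand at the screw-on jig

### The arm

A 6-joint arm with a two-finger parallel gripper is mounted at the origin on the work surface. World frame = base frame: x ahead of the robot, y to its left, z up, the work surface at z = 0. Lengths are in m, angles in rad, forces in N, time in s.
With the tool pointing down it reaches from about 0.375 to 0.825 m from the base axis. Payload 5.5 kg.
Tool frame: the origin (TCP) lies at the very end of the fingers, on their centre line; the grasp point (between the pads) lies robot.hold_point_z behind it (robot.hold_point_z is the distance from the TCP to the grasp point, in m); z points along the fingers, y is the line along which they close (so a half turn about z gives the same grasp; the last joint's range is limited). The gripper opens to 85 mm and grips with 20 to 120 N. Pads are 22 mm wide; open, the fingers measure 114 mm over their backs; the gripper's body (76 mm by 85 mm) begins 54 mm behind the grasp point. The pads swing forward as they close: fully open they stand 13 mm farther back than shut.
Start: joints at [-1.131, 0.314, -0.047, 1.21, 0, 1.571], TCP at [0.255, -0.543, 0.231] pointing down, gripper open.
Joint ranges: [-2.67, 2.67], [-0.69, 1.73], [-1.03, 1.25], [-2.08, 2.16], [-1.42, 1.45], [-3.14, 3.14]. Speed limits (rad/s): [2.39, 2.39, 3.01, 3.14, 3.14, 3.14].

### API

Orientations are given as a 3x3 rotation matrix whose columns are the frame's x, y, z axes.
In Python, from workcell import telemetry, vision, order, finder, robot gives the robot as it stands. The module is installed in compiled form; this text tells all that it offers.
- The arm moves only by the tool carry_out, never from a script. Its argument "deltas" is a list that holds one entry, the list of rows, each a list of 7 numbers: the finger opening in mm, from 0 to 85.4, then the shift along the tool's x, y, z in mm, then the turn, a rotation vector about the tool's x, y, z in rad. In form: [[[fingers, tx, ty, tz, ax, ay, az], ...]]. A call has 1 to 10 rows; each row shifts and turns the commanded pose from where the row before left it, along the tool's axes as they then stand; what a row does not reach is not made up. A row lasts 1/8 s, in which the tool goes at most 62.5 mm and 10.7 degrees, less where a joint would pass 70% of its speed; a pose out of reach is approached as far as the arm can. A call is refused whole if a number of a shift passes 62.5 or a number of a turn 0.188, either way. A call with a gripper value outside its range is refused whole. The fingers move at their own pace and stop on an object; "newtons" is the grip in N (left out, the last holds). Time passes only in rows, so rows that do not move let the fingers close. It gives the time, the measured TCP pose, the force, the opening and the grip force at its end, in the units of the state.
- telemetry.sense(): the state, without advancing time (a new reading comes with each control period).
- vision.read_camera(name): name is "scene" or "top" or "wrist"; returns the picture (420x560x3 uint8, red, green, blue); there is no depth.
- vision.camera_info(name): a dict with "fx", "fy", "cx", "cy" (pixels), "origin" and "rotation" of the camera in the world; the wrist camera has in their place "T_tool_cam" (4x4, takes a point from camera to tool coordinates, whose origin is the TCP and whose axes are the flange's). Camera axes: x right, y up, looking along -z (the intrinsics and any distortion apply to the point x, -y, -z); pixel columns grow to the right and rows downward; lengths in m; the calibration is good to about 2 mm. A picture is of the moment at which its call begins: read the wrist's pose just before it. camera_info takes no time and is no camera call.
- order.close_job(): hands the job in; it is judged then, once.
Trained networks look in the newest picture that a camera, given by its name, has taken for a name from the list of things; names that differ only in an ending like _2 or _b are one class to them, and where a whole thing is asked for, a point or a joint stands for the part that bears it (a point fixed in the world has none). Each returns a list of dicts, best first, with "conf" (0 to 1); they miss things now and then, are a little off and sometimes report something else, mostly with a low value. They report only what shows in the picture. A call takes as long as a camera call. They do not tell look-alikes from the thing itself.
- finder.spot_in(name, camera): "box" ([left, top, right, bottom] in pixels, round what is visible of it).
- finder.spot_point(name, camera): "xy" ([column, row] in pixels: a listed point, or the origin of a listed thing).
The state is a dict: "time_s": time; "joints": joint angles; "dq": joint speeds; "joint_efforts": joint torques, N m; "tcp_pos": TCP position; "orientation": TCP orientation; "ft_force": force on the tool from outside, world axes, zero at the start; "ft_torque": the same for the moment, N m; "grip_width": finger opening in m; "grasp_force": force on a finger pad.
Only numpy, scipy, OpenCV 4.12 (cv2) and the standard library are available. Lean on these libraries where they do the work, as an engineer would, in place of code of your own. Each camera call takes 0.05 s, during which the arm holds its last target. There are 200 camera calls.

### The job

On the shop's screw-on jig, first lock the stop where it stands by turning its clamp knob clockwise until it is fully tight, without shifting the stop. Then lay the pine bearer flat and lengthwise along the middle of the plywood bed, pilot holes up, its end square against the stop's sprung pad, and press it gently until the pad is about half-way in (about 9 N, 15 mm). Finish while still holding it pressed like that, steadily, so a colleague can drive the screws; leave everything else on the counter where it is.

Things in the scene. Friction and masses are not known exactly. Their poses are not given: they have to be found in the camera images.
- jig: the fixed plywood bed of the jig: 360 x 120 x 18 mm thick. Its frame lies on the counter's surface under the bed; its x axis runs along the bed in the pressing direction, from the empty end (x = -170 mm) to the stop's end (x = +190 mm); y = 0 is the bed's centre line, z is up; the bed's upper face is at z = 18 mm
- stop (a point): the stop: an aluminium carriage 50 mm along the bed, 80 wide, 38 high above the bed, that slides along the bed's x axis with about 1 N while its clamp knob is loose; this point is the centre of its upper face. It can slide 50 mm or more away from the pressing side while loose
- knob_grip (a point): the clamp knob's bar handle on top of the stop: 48 long x 13 wide x 24 mm high, black, upright; this point is at its centre, about 81 mm above the counter; its x axis runs along the bar, y across it, z up; it turns with the knob. Under it a hub 30 mm across
- knob (a joint): angle of the clamp knob (rad); grows clockwise seen from above; begins between 0 and 0.25 (loose), bites from about 0.6 and stops at 1.45 (fully tight, the stop locked). Turning it takes under 0.3 N m; it stays where left
- pad_face (a point): centre of the outer face of the sprung steel pad on the stop (pad 56 wide x 32 high, 8 thick), which faces the empty end of the bed, 70 mm before the knob's axis when not pressed and 22 mm above the bed's upper face; same axes as the jig
- pad (a joint): how far the sprung pad is pushed in towards the stop (m): 0 free, 0.030 at its end; spring 600 N/m, so half-way (0.015) is 9 N
- batten_center (a point): centre of the pine bearer, a loose planed bar 150 long (its x axis) x 44 wide (y) x 40 mm high (z), 0.12 to 0.23 kg, with two small pilot holes in its upper face; begins lying on the counter to the right of the jig
- glue_mid (a point): bystander: standing bottle, 52 mm across, 140 high
- tin_mid (a point): bystander: short steel tin, 60 mm across, 42 high, standing beside the jig
- cartridge_mid (a point): bystander: sealant cartridge lying down, 48 mm thick, 245 long
- driver_mid (a point): bystander: screwdriver lying down
- tape_mid (a point): bystander: tape measure 84 x 40 x 60 high
- padlock_mid (a point): bystander: padlock lying flat, 22 mm high
- hinge_mid (a point): bystander: flat door hinge, 90 x 70 x 10 high
Things that resemble listed ones, but are neither listed nor needed, are in the scene too. What is shaped like the part that bears batten_center but black or purple is not meant.

How it is judged:
By the outcome, as a careful person would: the job done as asked, in the order asked, and still so for the second after the job is handed in, while the arm keeps its last pose, push and grip.
It also fails if it takes over 54 s, if anything falls off the work surface, if the arm or the gripper's body presses on something with over 40 N, if the wrist force passes 120 N, or if a joint passes its speed limit or range.

## Working session

There is one attempt and no reset: what is moved stays moved. The work goes in short steps, Python scripts to look and compute and a tool call to move; the robot and the scene stay as the last step left them, time stands still between calls to the robot, and variables do not carry over. Pictures are saved under pics/ and viewed, at most 10 in all, crops included, and the job is handed in when it is done.

Besides the shell and the picture viewer there is one more tool, called after "Call:" by a JSON object that holds its "name" and its "arguments", one argument or row to a line. carry_out: Moves the arm, as the interface text tells. Its arguments: {"type":"object","properties":{"deltas":{"type":"array","items":{"type":"array","items":{"type":"array","items":{"type":"number"}}}},"newtons":{"type":"number"}},"required":["deltas"]}

```bash
mkdir -p pics
cat > h.py <<'E'
import numpy as np, cv2
from workcell import telemetry, vision, order, finder, robot
def snap(cam,fn):
    im=vision.read_camera(cam); cv2.imwrite('pics/'+fn,cv2.cvtColor(im,cv2.COLOR_RGB2BGR)); return im
def ray(cam,xy,T=None):
    c=vision.camera_info(cam)
    d=np.array([(xy[0]-c['cx'])/c['fx'],-(xy[1]-c['cy'])/c['fy'],-1.])
    if 'origin' in c: return np.array(c['origin']),np.array(c['rotation'])@d
    s=T; M=np.array(c['T_tool_cam']); R=np.array(s['orientation'])
    return np.array(s['tcp_pos'])+R@M[:3,3], R@(M[:3,:3]@d)
def at(cam,xy,z,T=None):
    o,d=ray(cam,xy,T); return o+d*(z-o[2])/d[2]
def tri(rays):
    A=0;b=0
    for o,d in rays:
        d=d/np.linalg.norm(d);P=np.eye(3)-np.outer(d,d);A=A+P;b=b+P@o
    return np.linalg.solve(A,b)
E
python3 - <<'E'
from h import *
np.set_printoptions(precision=4,suppress=True)
s=telemetry.sense();print(s['time_s'],s['tcp_pos'],s['orientation'],s['grip_width'],robot.hold_point_z)
for c in('top','scene'):
    i=vision.camera_info(c);print(c,i)
    snap(c,c+'0.png')
Z=dict(stop=.056,knob_grip=.081,pad_face=.04,batten_center=.02,jig=0)
for n in Z:
    for c in('top','scene'):
        for r in finder.spot_point(n,c)[:3]:
            print(n,c,np.round(r['xy'],1),round(r['conf'],2),at(c,r['xy'],Z[n]))
print(vision.camera_info('wrist'))
E
```

```text
0.0 [ 0.2552 -0.5424  0.2305] [[ 0.9048  0.4257 -0.0007]
 [ 0.4257 -0.9048  0.0015]
 [ 0.     -0.0017 -1.    ]] 0.08550611845908622 0.0187
top {'fx': 407.7831198232772, 'fy': 407.7831198232772, 'cx': 278.1620075768219, 'cy': 213.14778628008304, 'origin': array([ 0.3698, -0.0222,  1.1119]), 'rotation': array([[ 0.0171,  0.9867, -0.1615],
       [-0.9998,  0.0177,  0.002 ],
       [ 0.0048,  0.1615,  0.9869]])}
scene {'fx': 545.0789370699912, 'fy': 545.0789370699912, 'cx': 274.23253158978935, 'cy': 211.67724182427654, 'origin': array([1.2148, 0.7943, 1.064 ]), 'rotation': array([[-0.7858, -0.4257,  0.4487],
       [ 0.6185, -0.5386,  0.5722],
       [-0.0019,  0.7271,  0.6865]])}
stop top [227.6 205.8] 0.92 [0.5598 0.1089 0.056 ]
stop scene [315.  243.7] 0.58 [0.548  0.1112 0.056 ]
knob_grip top [219.4 206.2] 0.61 [0.5538 0.1268 0.081 ]
knob_grip top [263.4 207. ] 0.35 [0.5538 0.0139 0.081 ]
knob_grip scene [315.5 241.7] 0.56 [0.5591 0.1238 0.081 ]
pad_face top [250.2 202.3] 0.68 [0.5732 0.0509 0.04  ]
pad_face scene [294.5 236.5] 0.61 [0.5624 0.0479 0.04  ]
batten_center top [285.  129.8] 0.81 [ 0.7859 -0.0396  0.02  ]
batten_center top [375.  218.9] 0.59 [ 0.5374 -0.2871  0.02  ]
batten_center top [407.  151.5] 0.56 [ 0.7289 -0.3804  0.02  ]
batten_center scene [158.1 186.7] 0.86 [ 0.7337 -0.3709  0.02  ]
batten_center scene [202.2 259. ] 0.83 [ 0.7858 -0.0515  0.02  ]
batten_center scene [231.8 173.1] 0.76 [ 0.528  -0.2883  0.02  ]
jig top [260.8 204.8] 0.65 [0.5743 0.024  0.    ]
jig scene [280.5 237.5] 0.85 [ 0.569  -0.0019  0.    ]
{'fx': 301.32464782412535, 'fy': 301.32464782412535, 'cx': 283.27570236570585, 'cy': 206.5516727908529, 'T_tool_cam': array([[ 0.    ,  0.9474,  0.32  ,  0.0816],
       [ 1.    , -0.0002,  0.0004,  0.0011],
       [ 0.0004,  0.32  , -0.9474, -0.1433],
       [ 0.    ,  0.    ,  0.    ,  1.    ]])}
```

View pics/top0.png

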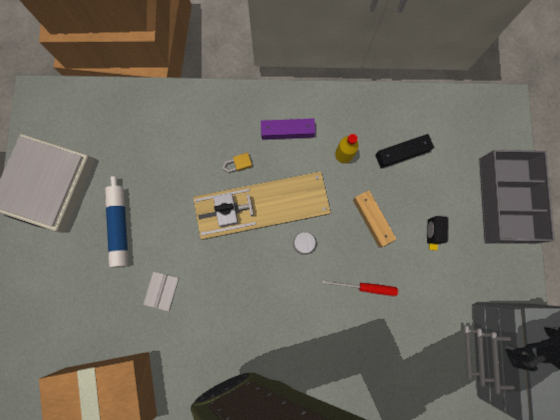

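View pics/scene0.png

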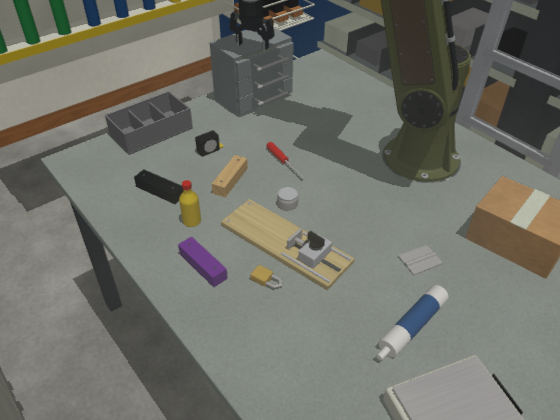

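Top view: jig with stop and knob at about (224,208), pine bearer at (375,219), tin at (305,243), purple and black decoys at (288,129) and (405,151). Scene view agrees: pine bearer at (230,174). First I'll hover over the bearer.

Call:
{"name": "carry_out", "arguments": {
  "deltas": [
    [[85,45,-14,0,0,0,0],[85,45,-14,0,0,0,0],[85,45,-14,0,0,0,0],[85,45,-14,0,0,0,0],[85,45,-14,0,0,0,0],[85,45,-14,0,0,0,0],[85,45,-14,0,0,0,0],[85,45,-14,0,0,0,0],[85,0,0,0,0,0,0]]
  ]
}}

```text
time_s: 1.72
tcp_pos: [0.5356, -0.286, 0.2311]
orientation: [[0.903, 0.43, 0.001], [0.43, -0.903, 0.0], [0.001, -0.0, -1.0]]
ft_force: [-0.1, -0.2, -0.8]
grip_width: 0.0848
grasp_force: 0.0
```

```bash
cat >> h.py <<'E'
np.set_printoptions(precision=4,suppress=True)
def topface(cam,z,T,near,r=.12,lo=(5,60,110),hi=(28,255,255)):
    """min-area rect of wood-coloured pixels of face at height z"""
    im=vision.read_camera(cam);hsv=cv2.cvtColor(im,cv2.COLOR_RGB2HSV)
    m=cv2.inRange(hsv,lo,hi);m=cv2.morphologyEx(m,cv2.MORPH_OPEN,np.ones((3,3)))
    n,l,st,ce=cv2.connectedComponentsWithStats(m)
    out=[]
    for k in range(1,n):
        if st[k,4]<150: continue
        c=max(cv2.findContours((l==k).astype(np.uint8),0,2)[0],key=len)[:,0].astype(float)
        P=np.array([at(cam,p,z,T)[:2] for p in c],np.float32)
        rr=cv2.minAreaRect(P)
        if np.hypot(*(np.array(rr[0])-near))<r: out.append((rr,cv2.boxPoints(rr)))
    return im,out
E
python3 - <<'E'
from h import *
s=telemetry.sense();print(s['time_s'],s['tcp_pos'],s['orientation'][:,0])
im,o=topface('wrist',.04,s,(.53,-.287));print(o)
cv2.imwrite('pics/w1.png',im[:,:,::-1])
for r in finder.spot_point('batten_center','wrist'): print(r,at('wrist',r['xy'],.02,s))
im,o=topface('top',.018,None,(.575,.02),.15);print(o)
im,o=topface('top',.04,None,(.53,-.287),.15);print(o)
E
```

```text
1.725 [ 0.5356 -0.286   0.2311] [0.903  0.4297 0.0006]
[(((0.5376296043395996, -0.2850876450538635), (0.14960376918315887, 0.043852608650922775), 28.046710968017578), array([[ 0.4613, -0.3009],
       [ 0.4819, -0.3396],
       [ 0.614 , -0.2693],
       [ 0.5933, -0.2306]], dtype=float32))]
{'xy': [438.1, 44.9], 'conf': 0.85} [ 0.7335 -0.373   0.02  ]
{'xy': [284.4, 173.2], 'conf': 0.57} [ 0.5403 -0.2863  0.02  ]
{'xy': [50.2, 29.9], 'conf': 0.44} [ 0.5723 -0.0019  0.02  ]
[(((0.6947662830352783, 0.07921949028968811), (0.04098442196846008, 0.046571049839258194), 19.75760269165039), array([[0.6676, 0.0942],
       [0.6834, 0.0504],
       [0.7219, 0.0642],
       [0.7062, 0.1081]], dtype=float32)), (((0.5720423460006714, 0.021582335233688354), (0.12124776840209961, 0.3590608835220337), 12.428955078125), array([[ 0.4742,  0.1839],
       [ 0.5515, -0.1668],
       [ 0.6699, -0.1407],
       [ 0.5926,  0.21  ]], dtype=float32))]
[(((0.5356371402740479, -0.27962109446525574), (0.15010160207748413, 0.05309511348605156), 28.0553035736084), array([[ 0.4569, -0.2915],
       [ 0.4819, -0.3383],
       [ 0.6144, -0.2678],
       [ 0.5894, -0.2209]], dtype=float32))]
```

View pics/w1.png

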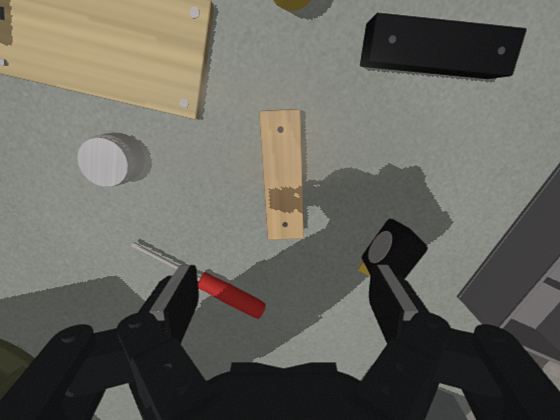

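The bearer is cleanly found: centre (0.5376,-0.2851), yaw 28.0°, holes up. The wrist view shows it at (283,175), tin at (105,160), screwdriver at (230,295) and tape at (400,245). Now over the knob.

Call:
{"name": "carry_out", "arguments": {
  "deltas": [
    [[85,24,-45,0,0,0,0],[85,24,-45,0,0,0,0],[85,24,-45,0,0,0,0],[85,24,-45,0,0,0,0],[85,24,-45,0,0,0,0],[85,24,-45,0,0,0,0],[85,24,-45,0,0,0,0],[85,24,-45,0,0,0,0]]
  ]
}}

```text
time_s: 2.92
tcp_pos: [0.5539, 0.1194, 0.2316]
orientation: [[0.906, 0.424, 0.001], [0.424, -0.906, -0.0], [0.0, 0.0, -1.0]]
ft_force: [1.4, -0.5, -0.3]
grip_width: 0.0848
grasp_force: 0.0
```

Call:
{"name": "carry_out", "arguments": {
  "deltas": [
    [[85,0,0,0,0,0,-0.168],[85,0,0,0,0,0,-0.168],[85,0,0,0,0,0,-0.168],[85,0,0,0,0,0,-0.168],[85,0,0,0,0,0,-0.168],[85,0,0,0,0,0,-0.168],[85,0,0,0,0,0,-0.168],[85,0,0,0,0,0,-0.168],[85,0,0,0,0,0,0]]
  ]
}}

```text
time_s: 4.05
tcp_pos: [0.554, 0.118, 0.2315]
orientation: [[-0.208, 0.978, 0.0], [0.978, 0.208, -0.0], [-0.0, 0.0, -1.0]]
ft_force: [1.1, 0.7, 0.6]
grip_width: 0.0853
grasp_force: 0.0
```

Run:
```python
from h import *
s=telemetry.sense();print(s['time_s'],s['tcp_pos'],s['orientation'])
im=snap('wrist','w2.png')
for n,z in dict(stop=.056,knob_grip=.081,pad_face=.04).items():
    for r in finder.spot_point(n,'wrist')[:2]: print(n,r,at('wrist',r['xy'],z,s))
print(finder.spot_in('knob_grip','wrist'))
im,o=topface('wrist',.018,s,(.575,.02),.3);print(o)
```

```text
4.05 [0.554  0.118  0.2315] [[-0.2078  0.9782  0.0001]
 [ 0.9782  0.2078 -0.0002]
 [-0.0002  0.0001 -1.    ]]
stop {'xy': [282.4, 186.2], 'conf': 0.97} [0.5531 0.1148 0.056 ]
knob_grip {'xy': [280.4, 195.9], 'conf': 0.58} [0.5519 0.1109 0.081 ]
pad_face {'xy': [283.3, 235.8], 'conf': 0.9} [0.5678 0.0502 0.04  ]
[{'box': [265.3, 170.0, 295.7, 217.6], 'conf': 0.58}]
[(((0.5482691526412964, 0.12824717164039612), (0.11921804398298264, 0.13728006184101105), 12.240226745605469), array([[0.4755, 0.1827],
       [0.5046, 0.0485],
       [0.6211, 0.0738],
       [0.592 , 0.208 ]], dtype=float32)), (((0.5545728206634521, -0.013668954372406006), (0.0350288450717926, 0.17662633955478668), 13.624693870544434), array([[ 0.5167,  0.068 ],
       [ 0.5584, -0.1036],
       [ 0.5924, -0.0954],
       [ 0.5508,  0.0763]], dtype=float32)), (((0.5882205367088318, 0.07012852281332016), (0.031368695199489594, 0.02567720040678978), 12.004340171813965), array([[0.5702, 0.0794],
       [0.5755, 0.0543],
       [0.6062, 0.0608],
       [0.6009, 0.0859]], dtype=float32)), (((0.6951919198036194, 0.07541909068822861), (0.03944830968976021, 0.045448485761880875), 18.831140518188477), array([[0.6692, 0.0906],
       [0.6839, 0.0475],
       [0.7212, 0.0603],
       [0.7065, 0.1033]], dtype=float32)), (((0.5891183614730835, -0.05631890892982483), (0.11911562830209732, 0.19974100589752197), 12.021322250366211), array([[ 0.5101,  0.029 ],
       [ 0.5517, -0.1664],
       [ 0.6682, -0.1416],
       [ 0.6266,  0.0538]], dtype=float32))]
```

View pics/w2.png

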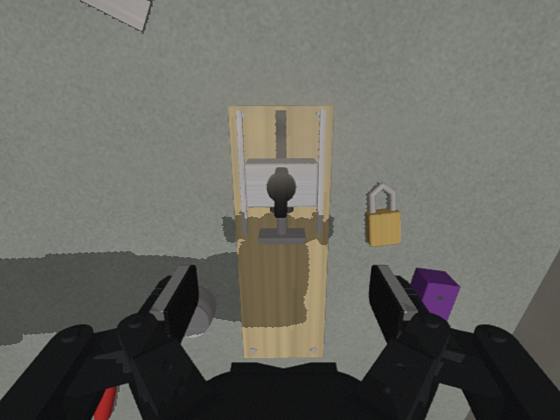

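Run:
```python
import cv2
im=cv2.imread('pics/w2.png')[140:260,220:340]
cv2.imwrite('pics/w2c.png',cv2.resize(im,(600,600),interpolation=cv2.INTER_CUBIC))
```

```text
(no output)
```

View pics/w2c.png

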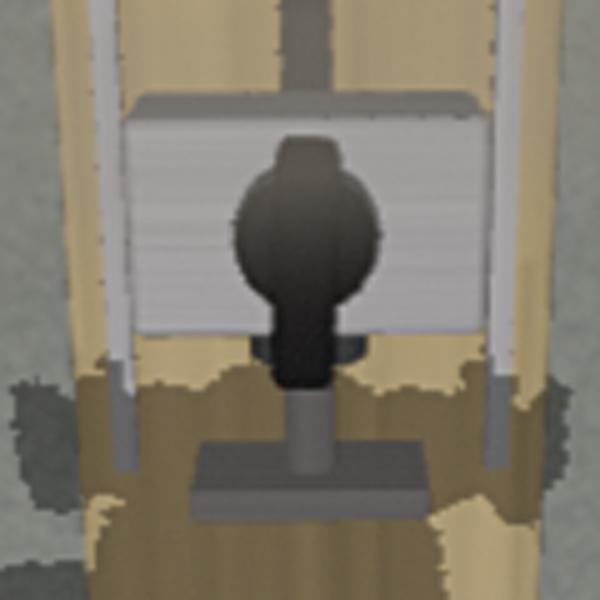

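Run:
```python
from h import *
s=dict(tcp_pos=[0.554,0.118,0.2315],orientation=[[-0.2078,0.9782,0.0001],[0.9782,0.2078,-0.0002],[-0.0002,0.0001,-1.]])
R=np.array(s['orientation'])
c=np.array([.5719,.0207]);a=np.deg2rad(102.3);u=np.array([np.cos(a),np.sin(a)]);n=np.array([u[1],-u[0]])
def f(l,p,z):
    q=at('wrist',(220+p[0]/5-.4,140+p[1]/5-.4),z,s);d=q[:2]-c
    print(l,q,'along',d@u,'lat',d@n,'tool',R.T@(q-s['tcp_pos']))
for p in((125,118),(487,118),(485,332),(132,332)): f('stop',p,.056)
f('hub',(306,238),.069)
for y,z in((137,.069),(137,.093),(388,.093)): f('bar',(306,y),z)
f('barL1',(340,160),.08);f('barR1',(276,160),.08);f('barL2',(328,370),.093);f('barR2',(275,370),.093)
for p in((200,442),(422,442)): f('padtop',p,.056)
for p in((190,490),(430,490)): f('padfacetop',p,.056)
```

```text
stop [0.5085 0.1312 0.056 ] along 0.12144929753496003 lat -0.038395483980362466 tool [ 0.0224 -0.0418  0.1755]
stop [0.5839 0.1472 0.056 ] along 0.12104572283180952 lat 0.03869296968189172 tool [0.0224 0.0353 0.1755]
stop [0.5952 0.1005 0.056 ] along 0.07298011894943957 lat 0.039709297657643174 tool [-0.0257  0.0366  0.1755]
stop [0.5181 0.0841 0.056 ] along 0.07338710246549074 lat -0.0390598448195324 tool [-0.0257 -0.0422  0.1755]
hub [0.551  0.1168 0.069 ] along 0.09832436053548711 lat 7.645173791370566e-05 tool [-0.0005 -0.0032  0.1625]
bar [0.5466 0.1377 0.069 ] along 0.11972111252988016 lat 0.0002464195365675867 tool [ 0.0209 -0.0031  0.1625]
bar [0.5459 0.1424 0.093 ] along 0.12445172806991311 lat 0.0004828038095753604 tool [ 0.0256 -0.0029  0.1385]
bar [0.5563 0.0928 0.093 ] along 0.07378687699852517 lat 8.034117375152378e-05 tool [-0.0251 -0.003   0.1385]
barL1 [0.5538 0.1368 0.08  ] along 0.11723569074449193 lat 0.007073781107199929 tool [0.0184 0.0037 0.1515]
barR1 [0.5414 0.1341 0.08  ] along 0.11730210115916154 lat -0.0056429570576187185 tool [ 0.0184 -0.009   0.1515]
barL2 [0.5598 0.0975 0.093 ] along 0.0775885890755237 lat 0.00448719431759358 tool [-0.0213  0.0013  0.1385]
barR2 [0.5494 0.0953 0.093 ] along 0.07764292935951832 lat -0.006056235548700631 tool [-0.0213 -0.0092  0.1385]
padtop [0.5378 0.0611 0.056 ] along 0.046771563202351395 lat -0.024692175658581436 tool [-0.0522 -0.0277  0.1755]
padtop [0.5875 0.0717 0.056 ] along 0.0465110778937364 lat 0.0260945558303142 tool [-0.0522  0.0231  0.1755]
padfacetop [0.5377 0.0489 0.056 ] along 0.03477940945781243 lat -0.027370706419684466 tool [-0.0642 -0.0303  0.1755]
padfacetop [0.5921 0.0604 0.056 ] along 0.03449561897572844 lat 0.028144829137226553 tool [-0.0642  0.0252  0.1755]
```

Call:
{"name": "carry_out", "arguments": {
  "deltas": [
    [[85,-1,-3.2,40,0,0,0.035],[60,0,0,40,0,0,0],[40,0,0,40,0,0,0],[30,0,0,30,0,0,0],[25,0,0,9,0,0,0],[25,0,0,0,0,0,0],[25,0,0,0,0,0,0]]
  ],
  "newtons": 25
}}

```text
time_s: 5.22
tcp_pos: [0.5522, 0.1178, 0.0737]
orientation: [[-0.177, 0.984, 0.002], [0.984, 0.177, 0.0], [0.0, 0.002, -1.0]]
ft_force: [0.4, -0.3, -0.4]
grip_width: 0.025
grasp_force: 0.0
```

Run:
```python
from h import *
s=telemetry.sense();print(s['time_s'],s['tcp_pos'],s['orientation'][:,0],s['grip_width'],s['ft_force'],s['ft_torque'])
c=np.array([.5719,.0207]);a=np.deg2rad(102.3);u=np.array([np.cos(a),np.sin(a)]);n=np.array([u[1],-u[0]])
d=s['tcp_pos'][:2]-c;print(d@u,d@n)
snap('wrist','w3.png')
```

```text
5.225 [0.5522 0.1178 0.0737] [-0.177   0.9842  0.0001] 0.02499133293326515 [ 0.4318 -0.2739 -0.4375] [-0.0294 -0.0224 -0.0116]
0.09908180195986398 0.0014545532691624286
```

View pics/w3.png

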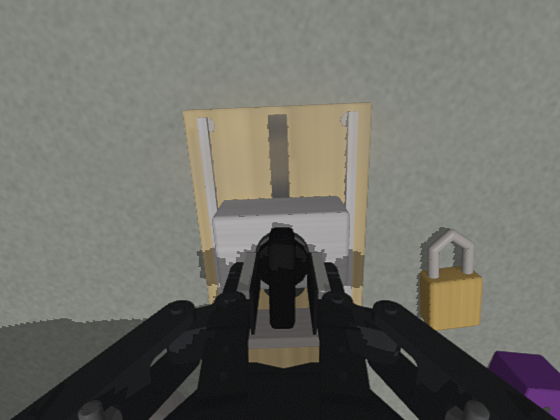

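Call:
{"name": "carry_out", "arguments": {
  "deltas": [
    [[25,-1,-1.2,0,0,0,0],[15.5,0,0,0,0,0,0],[15.5,0,0,0,0,0,0],[15.5,0,0,0,0,0,0]]
  ],
  "newtons": 60
}}

```text
time_s: 5.78
tcp_pos: [0.5504, 0.1164, 0.0725]
orientation: [[-0.177, 0.984, 0.001], [0.984, 0.177, 0.0], [0.0, 0.001, -1.0]]
ft_force: [0.2, 0.9, 0.4]
grip_width: 0.0159
grasp_force: 0.5
```

```bash
cat > st.py <<'E'
from h import *
s=telemetry.sense();x=s['orientation'][:,0]
c=np.array([.5719,.0207]);a=np.deg2rad(102.3);u=np.array([np.cos(a),np.sin(a)]);n=np.array([u[1],-u[0]])
d=s['tcp_pos'][:2]-c;print('t',s['time_s'],'tcp',s['tcp_pos'],'along',d@u,'lat',d@n,'cw',a-np.arctan2(x[1],x[0]),'w',s['grip_width'],s['grasp_force'])
print('F',s['ft_force'],'T',s['ft_torque'],'Fu',s['ft_force'][:2]@u,'j6',s['joints'][5])
E
python3 st.py
```

```text
t 5.775 tcp [0.5504 0.1164 0.0725] along 0.09808133075481251 lat -0.0006152871953322149 cw 0.036724205372548724 w 0.015909769170237353 0.47226134687662125
F [0.169  0.8837 0.3531] T [ 0.0399 -0.2158  0.0075] Fu 0.8274214567360868 j6 1.601265145891813
```

Call:
{"name": "carry_out", "arguments": {
  "deltas": [
    [[15.5,0,0.5,0,0,0,0.05],[15.5,0,0,0,0,0,0.1],[15.5,0,0,0,0,0,0.1],[15.5,0,0,0,0,0,0.1],[15.5,0,0,0,0,0,0.1],[15.5,0,0,0,0,0,0.1],[15.5,0,0,0,0,0,0.1],[15.5,0,0,0,0,0,0.1]]
  ]
}}

```text
time_s: 6.78
tcp_pos: [0.5521, 0.1169, 0.0726]
orientation: [[0.544, 0.839, 0.003], [0.839, -0.544, 0.001], [0.002, 0.002, -1.0]]
ft_force: [3.8, 1.1, -2.5]
grip_width: 0.0154
grasp_force: 3.5
```

```bash
python3 st.py
```

```text
t 6.775 tcp [0.5521 0.1169 0.0726] along 0.09821122229560252 lat 0.0011588127574890385 cw 0.7896077276929832 w 0.015364595447676908 3.5099107248242944
F [ 3.7782  1.0636 -2.5259] T [ 0.2172 -0.9085  0.117 ] Fu 0.23430052432752968 j6 2.354283275401846
```

Call:
{"name": "carry_out", "arguments": {
  "deltas": [
    [[15.5,-0.6,-0.6,0,0,0,0.05],[12,0,0,0,0,0,0],[5,0,0,0,0,0,0],[5,0,0,0,0,0,0.1],[5,0,0,0,0,0,0.1],[5,0,0,0,0,0,0.1],[5,0,0,0,0,0,0.1],[5,0,0,0,0,0,0.1],[5,0,0,0,0,0,0]]
  ]
}}

```text
time_s: 7.9
tcp_pos: [0.5517, 0.1161, 0.0728]
orientation: [[0.901, 0.433, 0.004], [0.433, -0.901, -0.001], [0.003, 0.002, -1.0]]
ft_force: [5.3, -1.9, -1.7]
grip_width: 0.0114
grasp_force: 59.3
```

```bash
python3 st.py
```

```text
t 7.9 tcp [0.5517 0.1161 0.0728] along 0.09747148866227885 lat 0.0006021790613039733 cw 1.3378683756209133 w 0.011389715898049262 59.25045311450958
F [ 5.2822 -1.9328 -1.7446] T [-0.2985 -1.0243 -0.0458] Fu -3.013709489294395 j6 2.9020678830730593
```

Call:
{"name": "carry_out", "arguments": {
  "deltas": [
    [[5,0,0,0,0,0,0.06],[5,0,0,0,0,0,0.06],[5,0,0,0,0,0,0.03],[5,0,0,0,0,0,0]]
  ]
}}

```text
time_s: 8.4
tcp_pos: [0.5518, 0.116, 0.0729]
orientation: [[0.955, 0.295, 0.004], [0.295, -0.955, -0.001], [0.003, 0.002, -1.0]]
ft_force: [6.0, -1.8, -0.9]
grip_width: 0.0118
grasp_force: 61.0
```

```bash
python3 st.py
```

```text
t 8.4 tcp [0.5518 0.116  0.0729] along 0.09743662639544327 lat 0.0006617178345425594 cw 1.4855418054864444 w 0.011815504105316921 60.99808752536774
F [ 5.998  -1.7854 -0.8918] T [-0.2788 -1.0507  0.769 ] Fu -3.0221745726491047 j6 3.049857561702215
```

Torque about z jumped to 0.77 N m: the knob is on its end stop. I'll release, rise and check.

Call:
{"name": "carry_out", "arguments": {
  "deltas": [
    [[20,0,0,0,0,0,-0.03],[40,0,0,0,0,0,0],[40,0,0,0,0,0,0],[45,0,0,-40,0,0,0],[60,0,0,-40,0,0,0],[85,0,0,-40,0,0,0],[85,0,0,-40,0,0,0],[85,0,0,0,0,0,0]]
  ]
}}

```text
time_s: 9.4
tcp_pos: [0.5517, 0.1168, 0.2359]
orientation: [[0.946, 0.323, 0.006], [0.323, -0.946, 0.001], [0.006, 0.001, -1.0]]
ft_force: [0.1, -0.0, -0.8]
grip_width: 0.0851
grasp_force: 0.0
```

```bash
python3 st.py
python3 - <<'E'
from h import *
im=snap('wrist','w4.png')
s=telemetry.sense()
for n,z in dict(stop=.056,knob_grip=.081,pad_face=.04).items():
    for r in finder.spot_point(n,'wrist')[:2]: print(n,r,at('wrist',r['xy'],z,s))
print(s['tcp_pos'].tolist(),s['orientation'].tolist())
c=cv2.imread('pics/w4.png')[130:250,210:350]
cv2.imwrite('pics/w4c.png',cv2.resize(c,(700,600),interpolation=cv2.INTER_CUBIC))
E
```

```text
t 9.4 tcp [0.5517 0.1168 0.2359] along 0.09815905281424032 lat 0.0006998416539160679 cw 1.4567600506073608 w 0.08510615628385712 0.0
F [ 0.1023 -0.0343 -0.7657] T [ 0.0233  0.0109 -0.0555] Fu -0.055264404133065465 j6 3.021360974538775
stop {'xy': [285.0, 186.7], 'conf': 0.63} [0.5485 0.1127 0.056 ]
knob_grip {'xy': [281.4, 193.3], 'conf': 0.88} [0.5469 0.1162 0.081 ]
pad_face {'xy': [345.3, 189.4], 'conf': 0.59} [0.5641 0.0441 0.04  ]
[0.5505737998844628, 0.11649755034747239, 0.23373493593448771] [[0.9464747445164504, 0.3227653313295636, 0.0028458538678182398], [0.32276463495163177, -0.9464789916504163, 0.0007132944350192013], [0.0029237676138515563, 0.00024342581662224448, -0.9999956961541445]]
```

View pics/w4c.png

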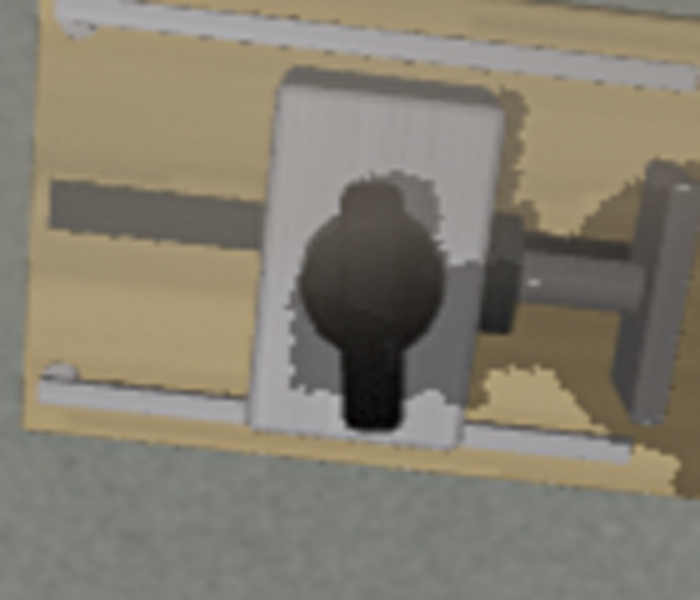

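The knob bar at crop (373,310) now lies across the bed, about 1.46 rad clockwise, so it is tight. Now to the bearer, checking the stop's position meanwhile.

Call:
{"name": "carry_out", "arguments": {
  "deltas": [
    [[85,-16,42,0,0,0,0],[85,-16,42,0,0,0,0],[85,-16,42,0,0,0,0],[85,-16,42,0,0,0,0],[85,-16,42,0,0,0,0],[85,-16,42,0,0,0,0],[85,-16,42,0,0,0,0],[85,-15,41,0,0,0,0],[85,-15,41,0,0,0,-0.16],[85,0,0,0,0,0,0]]
  ]
}}

```text
time_s: 10.85
tcp_pos: [0.5356, -0.2877, 0.2303]
orientation: [[0.884, 0.467, -0.003], [0.467, -0.885, 0.001], [-0.002, -0.002, -1.0]]
ft_force: [-0.5, 0.9, 0.5]
grip_width: 0.0848
grasp_force: 0.0
```

Run:
```python
from h import *
R=np.array([[0.94647,0.32277,0.00285],[0.32276,-0.94648,0.0007],[0.0029,0.0002,-1]])
s=dict(tcp_pos=[.5506,.1165,.2337],orientation=R)
c=np.array([.5719,.0207]);a=np.deg2rad(102.3);u=np.array([np.cos(a),np.sin(a)]);n=np.array([u[1],-u[0]])
for l,p,z in(('stop',(285,82),.056),('stop',(503,105),.056),('stop',(462,447),.056),('stop',(250,428),.056),('bedend',(45,0),.018),('bedend',(25,430),.018),('hub',(372,283),.069)):
    d=at('wrist',(210+p[0]/5-.4,130+p[1]/5-.4),z,s)[:2]-c;print(l,d@u,d@n)
s=telemetry.sense();R=s['orientation'];print(s['time_s'],s['tcp_pos'],R[:,0])
im,o=topface('wrist',.04,s,(.53,-.287));print(o)
(cx,cy),_,_=o[0][0];print(R.T@(np.array([cx,cy,.01])-s['tcp_pos']))
```

```text
stop 0.11932536674816513 0.03836639105154873
stop 0.0730183696584825 0.03882924038149295
stop 0.07131861997343004 -0.03888411434984019
stop 0.11974418657863717 -0.03979267218232351
bedend 0.17789725645904106 0.04576056244123139
bedend 0.17805240743884815 -0.06104684521731092
hub 0.09653229017642356 0.00044635711652796554
10.85 [ 0.5356 -0.2877  0.2303] [ 0.8845  0.4665 -0.0019]
[(((0.5372719168663025, -0.28529325127601624), (0.14882433414459229, 0.04389379546046257), 28.036537170410156), array([[ 0.4613, -0.3009],
       [ 0.4819, -0.3396],
       [ 0.6133, -0.2697],
       [ 0.5926, -0.2309]], dtype=float32))]
[ 0.0031 -0.001   0.2203]
```

Call:
{"name": "carry_out", "arguments": {
  "deltas": [
    [[85,3,-1,50,0,0,0],[80,0,0,50,0,0,0],[75,0,0,50,0,0,0],[70,0,0,40,0,0,0],[65,0,0,25,0,0,0],[65,0,0,5,0,0,0],[65,0,0,0,0,0,0]]
  ],
  "newtons": 70
}}

```text
time_s: 11.78
tcp_pos: [0.539, -0.2823, 0.0125]
orientation: [[0.883, 0.47, -0.0], [0.47, -0.883, 0.0], [-0.0, -0.0, -1.0]]
ft_force: [0.3, -0.3, 0.5]
grip_width: 0.0649
grasp_force: 0.0
```

Call:
{"name": "carry_out", "arguments": {
  "deltas": [
    [[50,0,0,0,0,0,0],[40,0,0,0,0,0,0],[35,0,0,0,0,0,0],[35,0,0,0,0,0,0],[35,0,0,0,0,0,0]]
  ]
}}

```text
time_s: 12.4
tcp_pos: [0.5402, -0.2837, 0.014]
orientation: [[0.883, 0.469, 0.003], [0.469, -0.883, -0.001], [0.002, 0.002, -1.0]]
ft_force: [-0.3, 0.4, 6.5]
grip_width: 0.0432
grasp_force: 72.9
```

```bash
python3 st.py
```

```text
t 12.4 tcp [ 0.5402 -0.2837  0.014 ] along -0.2906853480298992 lat -0.09583341862268303 cw 1.2967873143278728 w 0.04320505780613292 72.89353966712952
F [-0.3371  0.4427  6.4974] T [ 0.1971  0.1584 -0.0312] Fu 0.5043935485528469 j6 2.169068379084328
```

Call:
{"name": "carry_out", "arguments": {
  "deltas": [
    [[35,0,0,-30,0,0,0],[35,0,0,-40,0,0,0],[35,0,0,-40,0,0,0],[35,25,-30.5,0,0,0,0],[35,25,-30.5,0,0,0,0],[35,25,-30.5,0,0,0,0],[35,25,-30.5,0,0,0,0],[35,25,-30.5,0,0,0,0],[35,26,-30.5,0,0,0,0]]
  ]
}}

```text
time_s: 13.52
tcp_pos: [0.5863, -0.0495, 0.1225]
orientation: [[0.883, 0.469, 0.0], [0.469, -0.883, -0.0], [0.0, 0.0, -1.0]]
ft_force: [0.4, -0.6, -1.8]
grip_width: 0.0428
grasp_force: 72.0
```

Call:
{"name": "carry_out", "arguments": {
  "deltas": [
    [[35,0,0,0,0,0,-0.162],[35,0,0,0,0,0,-0.162],[35,0,0,0,0,0,-0.162],[35,0,0,0,0,0,-0.162],[35,0,0,0,0,0,-0.162],[35,0,0,0,0,0,-0.162],[35,0,0,0,0,0,-0.162],[35,0,0,0,0,0,-0.162],[35,0,0,0,0,0,0],[35,0,0,0,0,0,0]]
  ]
}}

```text
time_s: 14.78
tcp_pos: [0.5862, -0.0507, 0.1224]
orientation: [[-0.21, 0.978, -0.0], [0.978, 0.21, -0.0], [0.0, -0.0, -1.0]]
ft_force: [-0.5, -0.6, -0.9]
grip_width: 0.0428
grasp_force: 72.0
```

```bash
python3 st.py
python3 - <<'E'
from h import *
snap('wrist','w5.png')
E
```

```text
t 14.775 tcp [ 0.5862 -0.0507  0.1224] along -0.07284657697947691 lat -0.0012367897478761313 cw 0.0034517044671149577 w 0.04281421278567073 71.95361852645874
F [-0.4909 -0.5744 -0.9245] T [-0.0302  0.0326 -0.0161] Fu -0.4566624287920454 j6 1.273235724424723
```

View pics/w5.png

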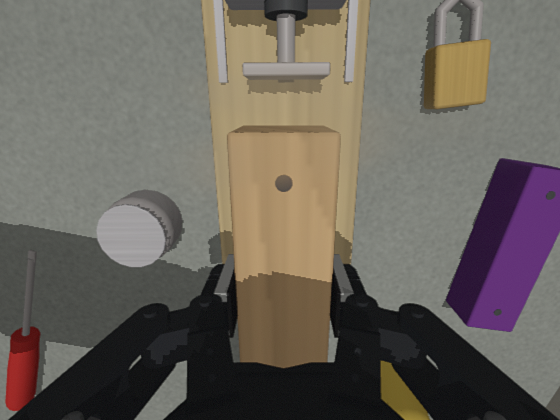

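Run:
```python
from h import *
s=telemetry.sense();R=s['orientation']
def f(l,p,z): print(l,R.T@(at('wrist',p,z,s)-s['tcp_pos']))
f('top L',(229,133),.1484);f('top R',(338,133),.1484);f('bot',(284,127),.1084)
f('near L',(237,350),.1484);f('near R',(331,350),.1484)
for p in((244,76),(330,76)): f('padface low',p,.024)
for p in((244,70),(330,70)): f('padface top',p,.056)
for p in((206,60),(369,60),(219,200),(357,200)): f('bed edge',p,.018)
```

```text
top L [ 0.071  -0.0211 -0.0261]
top R [ 0.071   0.0203 -0.0261]
bot [ 0.0706 -0.0001  0.0139]
near L [-0.0324 -0.0231 -0.0261]
near R [-0.0324  0.0229 -0.0261]
padface low [ 0.1014 -0.0295  0.0983]
padface low [0.1014 0.034  0.0983]
padface top [ 0.1022 -0.0255  0.0663]
padface top [0.1022 0.0292 0.0663]
bed edge [ 0.1129 -0.0581  0.1043]
bed edge [0.1129 0.0633 0.1043]
bed edge [ 0.0036 -0.0559  0.1043]
bed edge [0.0036 0.0629 0.1043]
```

Call:
{"name": "carry_out", "arguments": {
  "deltas": [
    [[35,0,2,30,0,0,-0.005],[35,0,0,30,0,0,0],[35,0,0,18,0,0,0],[35,0,0,8,0,0,0],[35,0,0,0,0,0,0],[35,0,0,0,0,0,0]]
  ]
}}

```text
time_s: 15.58
tcp_pos: [0.5891, -0.0504, 0.0373]
orientation: [[-0.217, 0.976, 0.002], [0.976, 0.217, -0.0], [-0.001, 0.002, -1.0]]
ft_force: [-0.1, -0.0, -2.8]
grip_width: 0.0428
grasp_force: 72.0
```

```bash
python3 st.py
```

```text
t 15.575 tcp [ 0.5891 -0.0504  0.0373] along -0.07309067225757379 lat 0.0016983970376513273 cw -0.004151337363417218 w 0.04275300966288788 71.97069883346558
F [-0.1412 -0.0373 -2.8482] T [ 0.014  -0.0573 -0.0029] Fu -0.006393693245093333 j6 1.2667351633264767
```

Call:
{"name": "carry_out", "arguments": {
  "deltas": [
    [[35,0,0,1,0,0,0],[35,0,0,1,0,0,0],[35,0,0,1,0,0,0],[35,0,0,0,0,0,0],[35,0,0,0,0,0,0]]
  ]
}}

```text
time_s: 16.2
tcp_pos: [0.5882, -0.0503, 0.0333]
orientation: [[-0.217, 0.976, -0.0], [0.976, 0.217, -0.0], [0.0, -0.0, -1.0]]
ft_force: [0.2, 0.6, -2.2]
grip_width: 0.0427
grasp_force: 72.0
```

```bash
python3 st.py
```

```text
t 16.2 tcp [ 0.5882 -0.0503  0.0333] along -0.07282261431910243 lat 0.0007982092380336652 cw -0.0042756087317736835 w 0.04272934830331141 71.97059512138367
F [ 0.2171  0.5613 -2.2389] T [0.027  0.0464 0.0274] Fu 0.5022128077478417 j6 1.2665775025910526
```

Call:
{"name": "carry_out", "arguments": {
  "deltas": [
    [[35,0,0,0.7,0,0,0],[35,0,0,0.7,0,0,0],[35,0,0,0,0,0,0]]
  ]
}}

```text
time_s: 16.58
tcp_pos: [0.5883, -0.0503, 0.0321]
orientation: [[-0.217, 0.976, 0.0], [0.976, 0.217, 0.0], [-0.0, 0.0, -1.0]]
ft_force: [-0.5, -0.6, 1.7]
grip_width: 0.0427
grasp_force: 72.1
```

Call:
{"name": "carry_out", "arguments": {
  "deltas": [
    [[35,0,0,0.6,0,0,0],[35,0,0,0,0,0,0],[35,0,0,0,0,0,0]]
  ]
}}

```text
time_s: 16.95
tcp_pos: [0.5883, -0.0503, 0.0321]
orientation: [[-0.217, 0.976, 0.0], [0.976, 0.217, -0.0], [-0.0, 0.0, -1.0]]
ft_force: [-2.6, 0.3, 5.9]
grip_width: 0.0431
grasp_force: 73.0
```

Call:
{"name": "carry_out", "arguments": {
  "deltas": [
    [[35,0,0,-0.5,0,0,0],[35,8,0,0,0,0,0],[35,8,0,0,0,0,0],[35,6,0,0,0,0,0],[35,4,0,0,0,0,0],[35,0,0,0,0,0,0],[35,0,0,0,0,0,0]]
  ]
}}

```text
time_s: 17.82
tcp_pos: [0.5828, -0.0241, 0.0321]
orientation: [[-0.218, 0.976, 0.0], [0.976, 0.218, 0.002], [0.002, 0.001, -1.0]]
ft_force: [0.4, 1.9, 5.5]
grip_width: 0.0429
grasp_force: 72.8
```

```bash
python3 st.py
```

```text
t 17.825 tcp [ 0.5828 -0.0241  0.0321] along -0.04612991516585602 lat 0.001087886039197166 cw -0.004730906050582462 w 0.04287759606860479 72.77210712432861
F [0.3769 1.8718 5.5102] T [ 0.4128 -0.0507 -0.0771] Fu 1.7485420745600273 j6 1.309055818622355
```

Call:
{"name": "carry_out", "arguments": {
  "deltas": [
    [[35,3,0,0,0,0,0],[35,3,0,0,0,0,0],[35,3,0,0,0,0,0],[35,0,0,0,0,0,0],[35,0,0,0,0,0,0]]
  ]
}}

```text
time_s: 18.45
tcp_pos: [0.5811, -0.0169, 0.0321]
orientation: [[-0.217, 0.976, 0.001], [0.976, 0.217, -0.002], [-0.002, 0.0, -1.0]]
ft_force: [1.1, -4.9, 4.0]
grip_width: 0.0426
grasp_force: 72.7
```

```bash
python3 st.py
```

```text
t 18.45 tcp [ 0.5811 -0.0169  0.0321] along -0.03871975452236771 lat 0.000982260433157743 cw -0.003645599110060793 w 0.04257640343202013 72.7154803276062
F [ 1.0645 -4.933   3.988 ] T [-0.7736 -0.3061 -0.0531] Fu -5.046569958282994 j6 1.3243027349136969
```

Call:
{"name": "carry_out", "arguments": {
  "deltas": [
    [[35,3,0,-0.3,0,0,0],[35,3,0,0,0,0,0],[35,0,0,0,0,0,0],[35,0,0,0,0,0,0]]
  ]
}}

```text
time_s: 18.95
tcp_pos: [0.5799, -0.0116, 0.0321]
orientation: [[-0.216, 0.976, 0.001], [0.976, 0.216, -0.003], [-0.003, 0.0, -1.0]]
ft_force: [3.7, -6.8, 2.4]
grip_width: 0.0431
grasp_force: 72.4
```

```bash
python3 st.py
```

```text
t 18.95 tcp [ 0.5799 -0.0116  0.0321] along -0.033268859668193956 lat 0.0009375218754909414 cw -0.0033776735349442255 w 0.04309928192651088 72.41703271865845
F [ 3.7008 -6.8249  2.4134] T [-1.1762 -0.5595 -0.0607] Fu -7.456651011467913 j6 1.3342851219951346
```

Call:
{"name": "carry_out", "arguments": {
  "deltas": [
    [[35,3,0,0,0,0,0],[35,0,0,0,0,0,0],[35,0,0,0,0,0,0],[35,0,0,0,0,0,0]]
  ]
}}

```text
time_s: 19.45
tcp_pos: [0.5794, -0.0092, 0.0322]
orientation: [[-0.216, 0.976, 0.001], [0.976, 0.216, -0.004], [-0.004, 0.0, -1.0]]
ft_force: [1.8, -7.6, 2.0]
grip_width: 0.0429
grasp_force: 72.5
```

```bash
python3 st.py
python3 - <<'E'
from h import *
im=snap('wrist','w6.png')[20:200,160:400]
cv2.imwrite('pics/w6c.png',cv2.resize(im[:,:,::-1],(800,600),interpolation=cv2.INTER_CUBIC))
E
```

```text
t 19.45 tcp [ 0.5794 -0.0092  0.0322] along -0.030783950877106073 lat 0.0009811151583649022 cw -0.003110517859743922 w 0.04289664842390218 72.49451637268066
F [ 1.8089 -7.6219  1.9757] T [-1.439  -0.5338 -0.0329] Fu -7.8323042718709965 j6 1.3392772298321174
```

View pics/w6c.png

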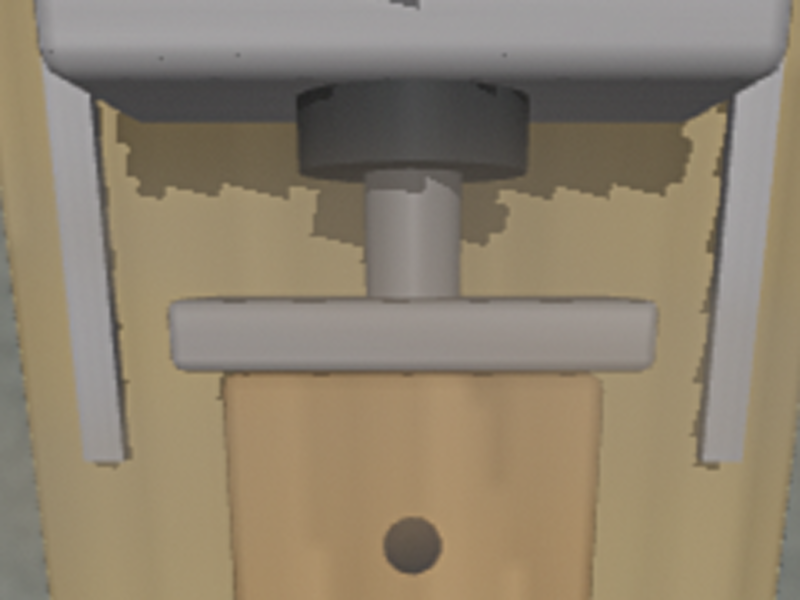

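Run:
```python
from h import *
s=telemetry.sense();R=s['orientation']
def f(l,p,z): 
    q=R.T@(at('wrist',(160+p[0]*.3-.35,20+p[1]*.3-.35),z,s)-s['tcp_pos']);print(l,q);return q[0]
a=f('padface',(413,371),.056);b=f('padback',(413,299),.056)
c=f('stopfront',(413,78),.056);c2=f('stopfront-.053',(413,80),.053)
d=f('stopbottom',(200,122),.02)
print('face-front',c-a,c2-a,d-a,'thick',b-a)
f('L',(172,335),.056);f('R',(655,335),.056)
```

```text
padface [ 0.0716 -0.0004 -0.0241]
padback [ 0.0795 -0.0004 -0.0241]
stopfront [ 0.1018 -0.0004 -0.0242]
stopfront-.053 [ 0.1021 -0.0004 -0.0212]
stopbottom [ 0.1026 -0.0301  0.0118]
face-front 0.030153880011268633 0.030481906081730487 0.03094022679738692 thick 0.007910913328541672
L [ 0.0756 -0.0279 -0.0241]
R [ 0.0756  0.0272 -0.0241]
```

Run:
```python
from h import *
F=[]
for i in range(16):
    vision.read_camera('wrist');F.append(telemetry.sense()['ft_force'])
F=np.array(F);u=np.array([-.213,.977,0]);print('Fu',(F@u).mean(),(F@u).std(),'F',F.mean(0))
# relative pad face -> stop front, earlier views (unpressed)
s=dict(tcp_pos=np.array([0.554,0.118,0.2315]),orientation=np.array([[-0.2078,0.9782,0.0001],[0.9782,0.2078,-0.0002],[-0.0002,0.0001,-1.]]))
g=lambda p,z:(s['orientation'].T@(at('wrist',p,z,s)-s['tcp_pos']))[0]
for y in(490,520): print('w2',y,g((281,140+332/5-.4),.056)-g((281,140+y/5-.4),.056))
s=dict(tcp_pos=np.array([.5862,-.0507,.1224]),orientation=np.array([[-.21,.978,0],[.978,.21,0],[0,0,-1.]]))
im=cv2.imread('pics/w5.png').astype(int)
print(im[0:30,240].sum(1)); print(im[55:85,260].sum(1))
for r in(62,64,70,76): print('w5',r,g((286,r),.056),g((286,r),.024))
for r in(0,5,10): print('w5front',r,g((286,r),.056),g((286,r),.02))
```

```text
Fu -8.44706451682678 0.6327481678169037 F [ 2.3384 -8.1361  2.547 ]
w2 490 0.03854576084644603
w2 520 0.046185763118413
[217 213 214 217 220 218 220 217 211 216 279 278 275 274 281 279 278 275
 275 276 279 280 273 267 285 447 451 442 443 442]
[440 441 443 440 440 442 440 375 443 491 495 488 483 475 471 473 465 469
 468 415 353 287 279 290 302 336 337 336 334 333]
w5 62 0.10691965188719482 0.11085657266987567
w5 64 0.10576832268273441 0.1095295325096632
w5 70 0.10228753352638634 0.10551752014881048
w5 76 0.09876599294101315 0.101458537049534
w5front 0 0.14053612964641884 0.1507368695190314
w5front 5 0.13796611784139629 0.14772560543585442
w5front 10 0.13537254916319838 0.1446867399362302
```

The pad is about 13.8 mm in, with bearer (edges 227–600) and pad (172–655) both centred at 413 in the crop. One more millimetre.

Call:
{"name": "carry_out", "arguments": {
  "deltas": [
    [[35,1,0,0,0,0,0],[35,0,0,0,0,0,0],[35,0,0,0,0,0,0],[35,0,0,0,0,0,0]]
  ]
}}

```text
time_s: 20.8
tcp_pos: [0.5792, -0.0086, 0.0322]
orientation: [[-0.216, 0.976, 0.001], [0.976, 0.216, -0.004], [-0.005, 0.0, -1.0]]
ft_force: [3.1, -9.1, 2.2]
grip_width: 0.0427
grasp_force: 72.5
```

Run:
```python
from h import *
F=[]
for i in range(12):
    vision.read_camera('wrist');s=telemetry.sense();F.append(s['ft_force'])
F=np.array(F);u=np.array([-.213,.977,0]);d=s['tcp_pos'][:2]-[.5719,.0207]
print('Fu',(F@u).mean(),'F',F.mean(0),'along',d@u[:2],s['tcp_pos'],s['time_s'],np.abs(s['dq']).max())
```

```text
Fu -9.74067800090708 F [ 2.8381 -9.3513  2.3709] along -0.0301766132854927 [ 0.5792 -0.0086  0.0322] 21.4 0.0014390975277043042
```

```bash
python3 -c "
from workcell import order
print(order.close_job())"
```

```text
the job is handed in; nothing more can be done
None
```

The job is handed in: the clamp knob is turned to its end stop, and the bearer lies flat and centred on the bed, held against the pad at an estimated 14–15 mm in (about 9.7 N at the wrist, bed friction included). The stop's position read within about 1–2 mm of where it started, which is roughly the camera's measuring error.

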